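# Re-rack a repair kit in reverse order

## Robot

A 7-joint arm with a two-finger parallel gripper is mounted at the origin on a cart in front of the work surface, level with it; the furniture and walls round the work are solid. World frame = base frame: x ahead of the robot, y to its left, z up, the work surface at z = 0. Lengths are in m, angles in rad, forces in N, time in s.
With the tool pointing down it reaches from about 0.425 to 0.875 m from the base axis. Payload 8.4 kg.
Tool frame: the origin (TCP) lies at the centre of the arm's flange, where the gripper is bolted on; the fingertips stand 173 mm ahead of it and the grasp point (between the pads) lies robot.pinch_z ahead of it (robot.pinch_z is the distance from the TCP to the grasp point, in m); z points along the fingers, y is the line along which they close (so a half turn about z gives the same grasp; the last joint's range is limited). The gripper opens to 85 mm and grips with 20 to 120 N. Pads are 22 mm wide; open, the fingers measure 114 mm over their backs; the gripper's body (76 mm by 85 mm) begins 54 mm behind the grasp point. The pads swing forward as they close: fully open they stand 13 mm farther back than shut.
Start: joints at [1.106, 0.333, 0.04, 1.465, -0.013, 1.343, -0.059], TCP at [0.232, -0.607, 0.405] pointing down, gripper open.
Joint ranges: [-2.58, 2.58], [-0.38, 2.09], [-1.3, 1.39], [0.25, 2.4], [-1.5, 4.64], [0.08, 2.09], [-2.65, 2.65]. Speed limits (rad/s): [2.22, 2.22, 2.79, 2.79, 3.14, 3.14, 3.14].

## Interface

Orientations are given as [roll, pitch, yaw] about the fixed x, y, z axes, in that order (R = Rz(yaw) Ry(pitch) Rx(roll)).
In Python, from station import sense, imaging, workorder, robot gives the robot as it stands.
- The arm moves only by the tool jog_arm, never from a script. Its argument "commands" is a list of rows, each a list of 7 numbers: the shift along the tool's x, y, z normalised to -1 to 1, where 1 is 100 mm, then the turn, a rotation vector about the tool's x, y, z normalised to -1 to 1, where 1 is 60 degrees, then the closure, from 0 (fully open) to 1 (shut). In form: [[tx, ty, tz, wx, wy, wz, hand], ...]. A call has 1 to 20 rows; each row is the pose to reach, as a shift and turn from the pose commanded when the call began, along the tool's axes at that moment; what a row does not reach only later rows make up. A row lasts 1/12 s, in which the tool goes at most 41.7 mm and 7.16 degrees, less where a joint would pass 70% of its speed; a pose out of reach is approached as far as the arm can. A call with a number of a shift or a turn outside -1 to 1 is refused whole. A call with a gripper value outside its range is refused whole. The fingers move at their own pace and stop on an object; the grip force is fixed at half the most. Time passes only in rows, so rows that repeat a pose let the fingers close. It gives the time, the measured TCP pose, the force, the opening and the grip force at its end, in the units of the state.
- sense(): the state, without advancing time (a new reading comes with each control period).
- imaging.snapshot(name): name is "scene" or "top"; returns a dict with "frame" (480x640x3 uint8, red, green, blue), "intrinsics" (3x3 intrinsics, pixels), "k1" (the pictures are not rectified: a ray, as slopes to the right and down, at radius r is drawn at 1 + k1 r^2 times it, then the intrinsics apply), "pose" (4x4, takes a point from camera to world coordinates). Camera axes: x right, y up, looking along -z (the intrinsics and any distortion apply to the point x, -y, -z); pixel columns grow to the right and rows downward; lengths in m; the calibration is good to about 2 mm. A picture is of the moment at which its call begins. There is no depth.
- workorder.close_job(): hands the job in; it is judged then, once.
The state is a dict: "t": time; "qpos": joint angles; "qvel": joint speeds; "joint_torque": joint torques, N m; "position": TCP position; "tool_rot": TCP orientation; "contact_force": force on the tool from outside, world axes, zero at the start; "wrist_torque": the same for the moment, N m; "opening": opening from 0.0 (shut) to 1.0 (fully open); "gripper_force": force on a finger pad.
Only numpy, scipy, OpenCV 4.12 (cv2) and the standard library are available. Lean on these libraries where they do the work, as an engineer would, in place of code of your own. Each camera call takes 0.05 s, during which the arm holds its last target. There are 200 camera calls.

## Task

Move the four kit parts (transformer, heatsink, solder reel and light grey box) from the grey rack into the blue rack in reverse order, because the next bench works through the row from the other end: as seen from the robot, the part that is leftmost in the grey rack goes into the rightmost pocket of the blue rack, the second from the left into the second from the right, and so on. Stand each part upright on the floor of its pocket, close to the pocket's middle, and leave all four released and at rest.

Things in the scene. Friction and masses are not known exactly. Their poses are not given: they have to be found in the camera images.
- transformer: small transformer, white block with a yellow winding and dark foot, 36 x 34 x 25 mm (own x, y, z), 90 g. Origin at the centre of its underside, z up. Grip it across x (36 mm) or y.
- heatsink: dull grey aluminium heatsink with upright fins, 30 x 50 x 26 mm (own x, y, z), 50 g. Origin at the centre of its underside, z up. Grip it across x (30 mm), over the fin ends.
- reel: reel of solder wire standing on its flat side, two grey flanges of 54 mm diameter (2 mm thick, at the bottom and the top) and a white-silver winding of 42 mm diameter between, 43 mm tall, 250 g. Origin at the centre of its underside, z up. Grip it across the upper flange.
- carton: closed light grey box of small parts with a white label, 52 x 62 x 31 mm (own x, y, z), lid fixed. It stands with its 62 mm side (own y) across the row. Origin at the centre of its underside, z up. Grip it across y (62 mm).
- nest_transformer: yellow plastic nest, fixed on the grey rack, in which the transformer stands at the start (centred to 2 mm, 3 mm above the nest's origin); it stays and so keeps the transformer's place in the row. Plate 84 x 70 x 3 mm (x across the rack, y along the row), two ribs along x, 4 mm high, 44 mm apart. Origin at the centre of its underside, z up.
- nest_heatsink: green plastic nest, fixed on the grey rack, in which the heatsink stands at the start (centred to 2 mm, 3 mm above the nest's origin); it stays and so keeps the heatsink's place in the row. Plate 84 x 70 x 3 mm (x across the rack, y along the row), two ribs along x, 4 mm high, 60 mm apart. Origin at the centre of its underside, z up.
- nest_reel: red plastic nest, fixed on the grey rack, in which the solder reel stands at the start (centred to 2 mm, 3 mm above the nest's origin); it stays and so keeps the solder reel's place in the row. Plate 84 x 70 x 3 mm (x across the rack, y along the row), two ribs along x, 4 mm high, 64 mm apart. Origin at the centre of its underside, z up.
- nest_carton: black plastic nest, fixed on the grey rack, in which the box stands at the start (centred to 2 mm, 3 mm above the nest's origin); it stays and so keeps the box's place in the row. Plate 84 x 70 x 3 mm (x across the rack, y along the row), two ribs along x, 4 mm high, 62 mm apart. Origin at the centre of its underside, z up.
- grey_rack: the full rack, fixed: bare metal plate, grey end cheeks, 306 mm long (its y, to the robot's left within 0.14 rad), 90 mm deep (its x, away from the robot). Origin on the bench under its centre, z up. Its plate is 8 mm above the bench; the four nests stand on it at x = 0, y = -111, -37, 37 and 111 mm, cheeks are 17 mm high. May be the nearer or the farther rack.
- blue_rack: the empty rack, fixed: blue plate with white dividers, 306 mm long (its y, to the robot's left within 0.14 rad), 90 mm deep (its x, away from the robot). Origin on the bench under its centre, z up. Its plate, 8 mm above the bench, is the floor of four pockets, centred at x = 0, y = -111, -37, 37 and 111 mm, 71 mm wide between 3 mm dividers that rise 9 mm above the plate; open front and back.

How it is judged:
At the end, for the whole second after the job is handed in: Each part stands upright (0.1 rad), at rest, on the floor (3 mm) of the blue pocket that mirrors its nest: nest at y = s in the grey rack's frame, part at y = -s in the blue rack's frame, within 15 mm of the pocket's middle along and across the row (((y of nest_transformer in the frame of grey_rack between -0.131 and -0.091 m and y of transformer in the frame of blue_rack between 0.096 and 0.126 m) or (y of nest_transformer in the frame of grey_rack between -0.057 and -0.017 m and y of transformer in the frame of blue_rack between 0.022 and 0.052 m) or (y of nest_transformer in the frame of grey_rack between 0.017 and 0.057 m and y of transformer in the frame of blue_rack between -0.052 and -0.022 m) or (y of nest_transformer in the frame of grey_rack between 0.091 and 0.131 m and y of transformer in the frame of blue_rack between -0.126 and -0.096 m)) and x of transformer in the frame of blue_rack between -0.015 and 0.015 m and z of transformer in the frame of blue_rack between 0.005 and 0.011 m and angle between each of transformer, heatsink, reel, carton's own z axis and vertical below 0.1 rad and linear speed of each of transformer, heatsink, reel, carton below 0.02 m/s and angular speed of each of transformer, heatsink, reel, carton below 0.2 rad/s and ((y of nest_heatsink in the frame of grey_rack between -0.131 and -0.091 m and y of heatsink in the frame of blue_rack between 0.096 and 0.126 m) or (y of nest_heatsink in the frame of grey_rack between -0.057 and -0.017 m and y of heatsink in the frame of blue_rack between 0.022 and 0.052 m) or (y of nest_heatsink in the frame of grey_rack between 0.017 and 0.057 m and y of heatsink in the frame of blue_rack between -0.052 and -0.022 m) or (y of nest_heatsink in the frame of grey_rack between 0.091 and 0.131 m and y of heatsink in the frame of blue_rack between -0.126 and -0.096 m)) and x of heatsink in the frame of blue_rack between -0.015 and 0.015 m and z of heatsink in the frame of blue_rack between 0.005 and 0.011 m and ((y of nest_reel in the frame of grey_rack between -0.131 and -0.091 m and y of reel in the frame of blue_rack between 0.096 and 0.126 m) or (y of nest_reel in the frame of grey_rack between -0.057 and -0.017 m and y of reel in the frame of blue_rack between 0.022 and 0.052 m) or (y of nest_reel in the frame of grey_rack between 0.017 and 0.057 m and y of reel in the frame of blue_rack between -0.052 and -0.022 m) or (y of nest_reel in the frame of grey_rack between 0.091 and 0.131 m and y of reel in the frame of blue_rack between -0.126 and -0.096 m)) and x of reel in the frame of blue_rack between -0.015 and 0.015 m and z of reel in the frame of blue_rack between 0.005 and 0.011 m and ((y of nest_carton in the frame of grey_rack between -0.131 and -0.091 m and y of carton in the frame of blue_rack between 0.096 and 0.126 m) or (y of nest_carton in the frame of grey_rack between -0.057 and -0.017 m and y of carton in the frame of blue_rack between 0.022 and 0.052 m) or (y of nest_carton in the frame of grey_rack between 0.017 and 0.057 m and y of carton in the frame of blue_rack between -0.052 and -0.022 m) or (y of nest_carton in the frame of grey_rack between 0.091 and 0.131 m and y of carton in the frame of blue_rack between -0.126 and -0.096 m)) and x of carton in the frame of blue_rack between -0.015 and 0.015 m and z of carton in the frame of blue_rack between 0.005 and 0.011 m); the robot touches nothing.
It also fails if it takes over 99 s, if anything falls off the work surface, if the arm or the gripper's body presses on something with over 40 N, if the wrist force passes 120 N, or if a joint passes its speed limit or range.

## Working session

There is one attempt and no reset: what is moved stays moved. The work goes in short steps, Python scripts to look and compute and a tool call to move; the robot and the scene stay as the last step left them, time stands still between calls to the robot, and variables do not carry over. Pictures are saved under pics/ and viewed, at most 14 in all, crops included, and the job is handed in when it is done.

Besides the shell and the picture viewer there is one more tool, called by a JSON object that holds its "fn" and its "kwargs", one argument or row to a line. jog_arm: Moves the arm, as the interface text tells. Its arguments: {"type":"object","properties":{"commands":{"type":"array","items":{"type":"array","items":{"type":"number"}}}},"required":["commands"]}

```bash
ls; mkdir -p pics; python3 - <<'E'
from station import sense, imaging, workorder, robot
import cv2
s=sense(); print(s); print(robot.pinch_z)
for n in ("scene","top"):
    d=imaging.snapshot(n); cv2.imwrite(f"pics/{n}0.png",d["frame"][:,:,::-1]); print(n,d["intrinsics"],d["k1"],d["pose"])
E
```

```text
pics
{'t': 0.0, 'qpos': array([ 1.1058081 ,  0.33393633,  0.03987017,  1.46624131, -0.01340472,
        1.34328225, -0.05844748]), 'qvel': array([ 4.18305380e-04,  8.39090230e-04, -5.93678491e-04,  5.37369468e-06,
        2.80029477e-04, -5.23488591e-04,  4.97591884e-04]), 'joint_torque': array([-7.60886974e-05, -6.58561778e+01,  1.36517856e+00, -4.05575538e+01,
        1.67125196e-02,  1.23805337e-02,  7.00313791e-06]), 'position': array([ 0.2324335 , -0.60685045,  0.40381921]), 'tool_rot': array([-3.13999478e+00,  1.04040741e-04,  3.65826354e-01]), 'contact_force': array([ 0.13051775, -0.94004085,  0.60039701]), 'wrist_torque': array([-0.0185651 ,  0.01973537,  0.03897011]), 'gripper_force': 0.0, 'opening': 0.9968249731842495}
0.1547
scene [[498.04431148   0.         309.22972623]
 [  0.         498.04431148 239.30831859]
 [  0.           0.           1.        ]] -0.11713044901305893 [[-0.53971337  0.65684892 -0.52655387  0.0828765 ]
 [-0.84183047 -0.41696755  0.34272367  0.25189097]
 [ 0.0055618   0.62824164  0.7779984   0.7283717 ]
 [ 0.          0.          0.          1.        ]]
top [[445.64743354   0.         320.23925441]
 [  0.         445.64743354 241.41944856]
 [  0.           0.           1.        ]] 0.019269563594758128 [[-1.74940838e-02  9.86767682e-01 -1.61193981e-01  3.80504164e-01]
 [-9.99846740e-01 -1.71566549e-02  3.48505560e-03 -2.27827160e-02]
 [ 6.73390726e-04  1.61230244e-01  9.86916590e-01  8.80804358e-01]
 [ 0.00000000e+00  0.00000000e+00  0.00000000e+00  1.00000000e+00]]
```

View pics/top0.png

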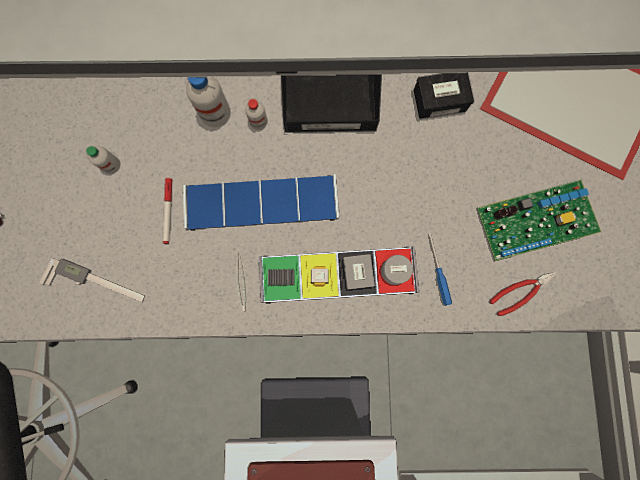

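View pics/scene0.png

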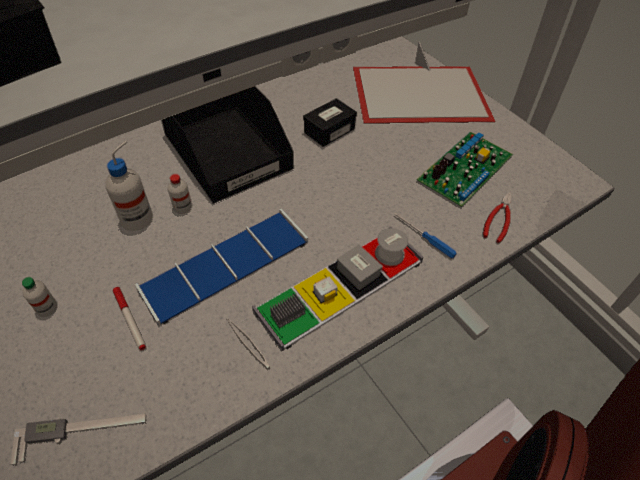

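The grey rack is the nearer one, at about (338,275) in the top view. From the left it holds the heatsink (280,277), transformer (319,275), carton (358,272) and reel (397,269). The blue rack is farther away, at about (261,202). Next I'll measure both racks.

```bash
cat > h.py <<'E'
import numpy as np, cv2
from station import sense, imaging, robot
def ray(d,uv,z):
    """pixels (N,2) -> world points on plane z"""
    K=d["intrinsics"]; uv=np.atleast_2d(uv).astype(float)
    dist=np.array([d["k1"],0,0,0,0.])
    # model: drawn = ray*(1+k1 r^2), which is OpenCV's
    p=cv2.undistortPoints(uv[:,None],K,dist)[:,0]
    v=np.c_[p[:,0],-p[:,1],-np.ones(len(p))]@d["pose"][:3,:3].T
    c=d["pose"][:3,3]; return c+v*((z-c[2])/v[:,2])[:,None]
def comp(m):
    n,l,s,_=cv2.connectedComponentsWithStats(m.astype(np.uint8)); return l==1+np.argmax(s[1:,4])
def rect(d,m,z):
    """min-area rectangle in the world plane z of the mask: centre, size, angle of the long side vs world y"""
    c,_=cv2.findContours(m.astype(np.uint8),cv2.RETR_EXTERNAL,cv2.CHAIN_APPROX_NONE)
    P=ray(d,np.vstack(c)[:,0],z)[:,:2]
    b=cv2.boxPoints(cv2.minAreaRect((P*1000).astype(np.float32)))/1000
    return b.mean(0),b
def hsv(d): return cv2.cvtColor(d["frame"],cv2.COLOR_RGB2HSV).astype(int)
def hm(d,lo,hi,s=120,v=60):
    H=hsv(d); h=H[...,0]; k=((h>=lo)&(h<=hi)) if lo<hi else ((h>=lo)|(h<=hi))
    return k&(H[...,1]>s)&(H[...,2]>v)
E
python3 - <<'E'
from h import *
np.set_printoptions(precision=4,suppress=True)
roi={"top":(slice(160,310),slice(178,425)),"scene":(slice(205,350),slice(130,430))}
for n in ("top","scene"):
    d=imaging.snapshot(n); R=np.zeros((480,640),bool); R[roi[n]]=1
    for nm,lo,hi,z in (("blue",105,125,.008),("green",45,80,.011),("yellow",22,34,.011),("red",172,6,.011)):
        m=hm(d,lo,hi)&R
        m=cv2.morphologyEx(m.astype(np.uint8),cv2.MORPH_CLOSE,np.ones((5,5)))
        m=comp(m)
        c,b=rect(d,m,z); e=b-np.roll(b,1,0); L=np.hypot(*e.T)
        k=e[np.argmax(np.abs(e[:,1]))] ; k=k*np.sign(k[1])
        print(n,nm,m.sum(),c,L[:2],"yaw",np.arctan2(-k[0],k[1]))
    if n=="top":
        H=hsv(d); print(H[265:285:10,270:410:10].tolist())
E
```

```text
top blue 6319 [0.606  0.0925] [0.0894 0.2947] yaw 0.054789033
top green 1017 [0.4524 0.0521] [0.0829 0.068 ] yaw 0.046073332
top yellow 1260 [ 0.4557 -0.0217] [0.0833 0.0689] yaw 0.045408543
top red 770 [ 0.4627 -0.1698] [0.0834 0.0699] yaw 0.04499198
[[[65, 131, 164], [64, 130, 161], [64, 133, 163], [108, 6, 220], [30, 170, 211], [31, 170, 217], [27, 180, 195], [10, 29, 79], [16, 35, 155], [37, 28, 210], [17, 31, 156], [1, 197, 189], [15, 35, 160], [18, 43, 178]], [[18, 33, 93], [14, 36, 91], [10, 34, 89], [120, 15, 227], [30, 186, 191], [41, 26, 218], [23, 182, 174], [60, 19, 27], [16, 38, 154], [40, 21, 219], [16, 38, 155], [1, 201, 132], [17, 36, 161], [16, 35, 159]]]
scene blue 6510 [0.6063 0.0927] [0.0892 0.2949] yaw 0.055383954
scene green 1093 [0.4524 0.0532] [0.0822 0.0687] yaw 0.047951564
scene yellow 1332 [ 0.4562 -0.0213] [0.0837 0.0693] yaw 0.04819186
scene red 630 [ 0.4628 -0.1711] [0.084  0.0729] yaw 0.022544194
```

{"fn": "jog_arm", "kwargs": {
  "commands": [
    [1, -0.8, 0, 0, 0, -1, 0],
    [1, -0.8, 0, 0, 0, -1, 0],
    [1, -0.8, 0, 0, 0, -1, 0],
    [1, -0.8, 0, 0, 0, -1, 0],
    [1, -0.8, 0, 0, 0, -1, 0],
    [1, -0.8, 0, 0, 0, -1, 0],
    [1, -0.8, 0, 0, 0, -1, 0],
    [1, -0.8, 0, 0, 0, -1, 0],
    [1, -0.8, 0, 0, 0, -1, 0],
    [1, -0.8, 0, 0, 0, -1, 0]
  ]
}}

```text
t: 1.03
position: [0.2972, -0.4965, 0.4046]
tool_rot: [-3.141, -0.0, 1.415]
contact_force: [0.5, 0.2, -0.3]
opening: 0.999
gripper_force: 0.0
```

```bash
cat >> h.py <<'E'
from scipy.spatial.transform import Rotation as Ro
def go(x,y,z,yaw=1.621):
    s=sense(); R=Ro.from_euler("xyz",s["tool_rot"]); T=Ro.from_euler("xyz",[np.pi,0,yaw])
    print("t",round(s["t"],2),"shift",np.round(R.inv().apply(np.array([x,y,z])-s["position"])*10,3),"turn",np.round((R.inv()*T).as_rotvec()/np.radians(60),3),"open",round(s["opening"],3),"pos",np.round(s["position"],4))
E
python3 -c "
from h import *
go(.463,-.170,.30); print(sense()['qpos'])"
```

```text
t 1.03 shift [3.482 1.133 1.046] turn [-0.    -0.    -0.196] open 0.999 pos [ 0.2972 -0.4965  0.4046]
[ 1.07144125  0.19590822 -0.13470654  1.6382682   0.02704713  1.30957391
  0.77672276]
```

{"fn": "jog_arm", "kwargs": {
  "commands": [
    [1, 0.4, 0.3, 0, 0, -0.196, 0],
    [1, 0.4, 0.3, 0, 0, -0.196, 0],
    [1, 0.4, 0.3, 0, 0, -0.196, 0],
    [1, 0.4, 0.3, 0, 0, -0.196, 0],
    [1, 0.4, 0.3, 0, 0, -0.196, 0]
  ]
}}

```text
t: 1.45
position: [0.3534, -0.4026, 0.3745]
tool_rot: [-3.141, -0.001, 1.619]
contact_force: [-0.5, -0.7, -0.5]
opening: 1.004
gripper_force: 0.0
```

{"fn": "jog_arm", "kwargs": {
  "commands": [
    [1, 0.6, 0.3, 0, 0, 0, 0],
    [1, 0.6, 0.3, 0, 0, 0, 0],
    [1, 0.6, 0.3, 0, 0, 0, 0],
    [1, 0.6, 0.3, 0, 0, 0, 0],
    [1, 0.6, 0.3, 0, 0, 0, 0]
  ]
}}

```text
t: 1.87
position: [0.4081, -0.3007, 0.3447]
tool_rot: [-3.141, -0.0, 1.619]
contact_force: [-0.9, -0.9, 0.5]
opening: 1.0
gripper_force: 0.0
```

{"fn": "jog_arm", "kwargs": {
  "commands": [
    [1, 0.6, 0.3, 0, 0, 0, 0],
    [1, 0.6, 0.3, 0, 0, 0, 0],
    [1, 0.6, 0.3, 0, 0, 0, 0],
    [1, 0.6, 0.3, 0, 0, 0, 0],
    [1, 0.6, 0.3, 0, 0, 0, 0],
    [1, 0.6, 0.3, 0, 0, 0, 0]
  ]
}}

```text
t: 2.37
position: [0.4625, -0.2007, 0.3151]
tool_rot: [3.142, 0.001, 1.615]
contact_force: [-0.2, 0.6, 0.5]
opening: 1.002
gripper_force: 0.0
```

```bash
python3 -c "
from h import *
go(.4628,-.1696,.2017); print(sense()['qpos'])"
```

```text
t 2.37 shift [0.312 0.017 1.133] turn [ 0.     0.001 -0.006] open 1.002 pos [ 0.4625 -0.2007  0.3151]
[ 0.71555457  0.13524576 -0.42233409  1.90905833  0.06268122  1.10946605
  0.31304082]
```

{"fn": "jog_arm", "kwargs": {
  "commands": [
    [0.31, 0.02, 0, 0, 0, 0, 0],
    [0.31, 0.02, 0.2, 0, 0, 0, 0],
    [0.31, 0.02, 0.5, 0, 0, 0, 0],
    [0.31, 0.02, 0.8, 0, 0, 0, 0],
    [0.31, 0.02, 0.9, 0, 0, 0, 0],
    [0.31, 0.02, 0.9, 0, 0, 0, 0],
    [0.31, 0.02, 0.9, 0, 0, 0, 0]
  ]
}}

```text
t: 2.95
position: [0.4634, -0.1689, 0.2254]
tool_rot: [-3.141, 0.0, 1.616]
contact_force: [0.6, 0.4, 1.1]
opening: 1.002
gripper_force: 0.0
```

```bash
python3 -c "
from h import *
go(.4628,-.1696,.2017)
d=imaging.snapshot('scene'); cv2.imwrite('pics/a.png',cv2.resize(d['frame'][180:380,200:460,::-1],None,fx=3,fy=3))"
```

```text
t 2.95 shift [-0.007 -0.006  0.237] turn [-0.     0.    -0.005] open 1.002 pos [ 0.4634 -0.1689  0.2254]
```

View pics/a.png

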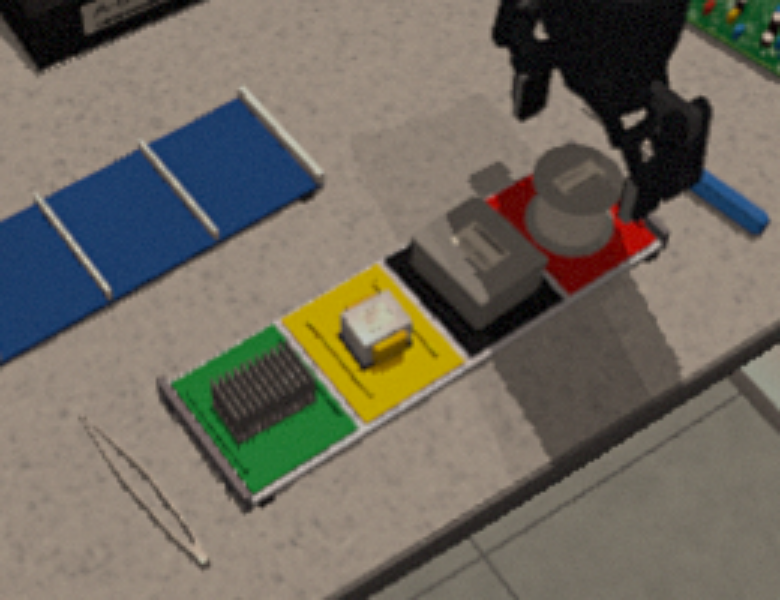

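The fingers straddle the reel at crop (580,195), centred on it. I'll lower and close.

{"fn": "jog_arm", "kwargs": {
  "commands": [
    [0, 0, 0.12, 0, 0, 0, 0],
    [0, 0, 0.24, 0, 0, 0, 0],
    [0, 0, 0.24, 0, 0, 0, 0],
    [0, 0, 0.24, 0, 0, 0, 1],
    [0, 0, 0.24, 0, 0, 0, 1],
    [0, 0, 0.24, 0, 0, 0, 1],
    [0, 0, 0.24, 0, 0, 0, 1],
    [0, 0, 0.24, 0, 0, 0, 1],
    [0, 0, 0.24, 0, 0, 0, 1],
    [0, 0, 0.24, 0, 0, 0, 1],
    [0, 0, 0.24, 0, 0, 0, 1],
    [0, 0, 0.24, 0, 0, 0, 1]
  ]
}}

```text
t: 4.0
position: [0.4635, -0.1674, 0.2017]
tool_rot: [3.141, 0.001, 1.618]
contact_force: [-4.4, 1.3, 9.3]
opening: 0.583
gripper_force: 60.4
```

{"fn": "jog_arm", "kwargs": {
  "commands": [
    [0, 0, -0.1, 0, 0, 0, 1],
    [0, 0, -0.3, 0, 0, 0, 1],
    [0, 0, -0.6, 0, 0, 0, 1],
    [0, 0, -0.8, 0, 0, 0, 1],
    [0, 0, -0.8, 0, 0, 0, 1],
    [0, 0, -0.8, 0, 0, 0, 1]
  ]
}}

```text
t: 4.5
position: [0.4637, -0.1676, 0.282]
tool_rot: [3.139, 0.001, 1.618]
contact_force: [0.8, 0.1, -3.2]
opening: 0.587
gripper_force: 62.8
```

```bash
python3 -c "
from h import *
go(.5999,.2034,.25,1.626);print(sense()['qpos'])
d=imaging.snapshot('scene'); cv2.imwrite('pics/b.png',cv2.resize(d['frame'][120:320,260:520,::-1],None,fx=3,fy=3))"
```

```text
t 4.5 shift [3.642 1.535 0.319] turn [ 0.002  0.001 -0.008] open 0.587 pos [ 0.4637 -0.1676  0.282 ]
[ 0.67895264  0.15153495 -0.45263197  1.96817953  0.07761133  1.03566826
  0.23870414]
```

View pics/b.png

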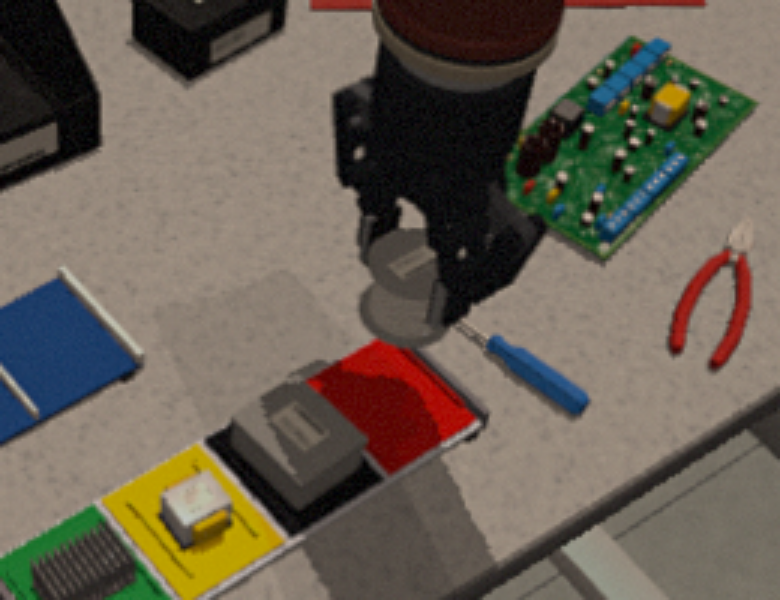

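The reel is held upright at crop (410,290). Now I'll carry it to the leftmost blue pocket.

{"fn": "jog_arm", "kwargs": {
  "commands": [
    [0.2, 0.1, 0, 0, 0, 0, 1],
    [0.5, 0.25, 0, 0, 0, 0, 1],
    [0.8, 0.4, 0, 0, 0, 0, 1],
    [1, 0.5, 0, 0, 0, 0, 1]
  ]
}}

```text
t: 4.88
position: [0.5088, -0.0623, 0.2795]
tool_rot: [-3.14, -0.002, 1.62]
contact_force: [0.1, -0.2, -2.6]
opening: 0.583
gripper_force: 62.8
```

{"fn": "jog_arm", "kwargs": {
  "commands": [
    [0.3, 0.15, 0, 0, 0, 0, 1],
    [0.6, 0.3, 0, 0, 0, 0, 1],
    [0.9, 0.45, 0, 0, 0, 0, 1],
    [1, 0.5, 0, 0, 0, 0, 1]
  ]
}}

```text
t: 5.22
position: [0.5542, 0.0422, 0.2795]
tool_rot: [-3.141, -0.003, 1.623]
contact_force: [-1.1, 0.9, -1.2]
opening: 0.584
gripper_force: 62.8
```

{"fn": "jog_arm", "kwargs": {
  "commands": [
    [0.3, 0.15, 0, 0, 0, 0, 1],
    [0.6, 0.3, 0, 0, 0, 0, 1],
    [0.9, 0.45, 0, 0, 0, 0, 1],
    [1, 0.5, 0, 0, 0, 0, 1]
  ]
}}

```text
t: 5.55
position: [0.599, 0.1443, 0.2793]
tool_rot: [-3.14, -0.003, 1.623]
contact_force: [-2.0, -0.5, -2.7]
opening: 0.584
gripper_force: 62.9
```

{"fn": "jog_arm", "kwargs": {
  "commands": [
    [0.3, 0.02, 0, 0, 0, 0, 1],
    [0.5, 0.04, 0, 0, 0, 0, 1],
    [0.64, 0.04, 0, 0, 0, -0.01, 1],
    [0.64, 0.04, 0, 0, 0, -0.01, 1],
    [0.64, 0.04, 0, 0, 0, -0.01, 1],
    [0.64, 0.04, 0, 0, 0, -0.01, 1],
    [0.64, 0.04, 0, 0, 0, -0.01, 1]
  ]
}}

```text
t: 6.13
position: [0.6003, 0.2015, 0.2803]
tool_rot: [-3.141, 0.001, 1.627]
contact_force: [-1.0, -0.1, -1.9]
opening: 0.584
gripper_force: 62.9
```

```bash
python3 -c "
from h import *
go(.5999,.2034,.20,1.626);print(sense()['qpos'])"
```

```text
t 6.13 shift [ 0.02  -0.002  0.803] turn [-0.     0.001  0.001] open 0.584 pos [0.6003 0.2015 0.2803]
[ 0.07465813  0.46079695 -0.60672375  1.62555363  0.28303994  1.14522432
 -0.54544947]
```

{"fn": "jog_arm", "kwargs": {
  "commands": [
    [0.02, 0, 0.2, 0, 0, 0, 1],
    [0.02, 0, 0.5, 0, 0, 0, 1],
    [0.02, 0, 0.7, 0, 0, 0, 1],
    [0.02, 0, 0.78, 0, 0, 0, 1],
    [0.02, 0, 0.8, 0, 0, 0, 1],
    [0.02, 0, 0.8, 0, 0, 0, 1],
    [0.02, 0, 0.8, 0, 0, 0, 1]
  ]
}}

```text
t: 6.72
position: [0.6005, 0.2053, 0.2021]
tool_rot: [3.14, -0.001, 1.628]
contact_force: [-0.3, 0.5, -2.3]
opening: 0.584
gripper_force: 63.2
```

```bash
python3 -c "
from h import *
go(.5999,.2034,.20,1.626)
d=imaging.snapshot('scene'); cv2.imwrite('pics/c.png',cv2.resize(d['frame'][140:340,80:340,::-1],None,fx=3,fy=3))"
```

```text
t 6.72 shift [-0.019 -0.007  0.021] turn [ 0.002 -0.001  0.002] open 0.584 pos [0.6005 0.2053 0.2021]
```

View pics/c.png

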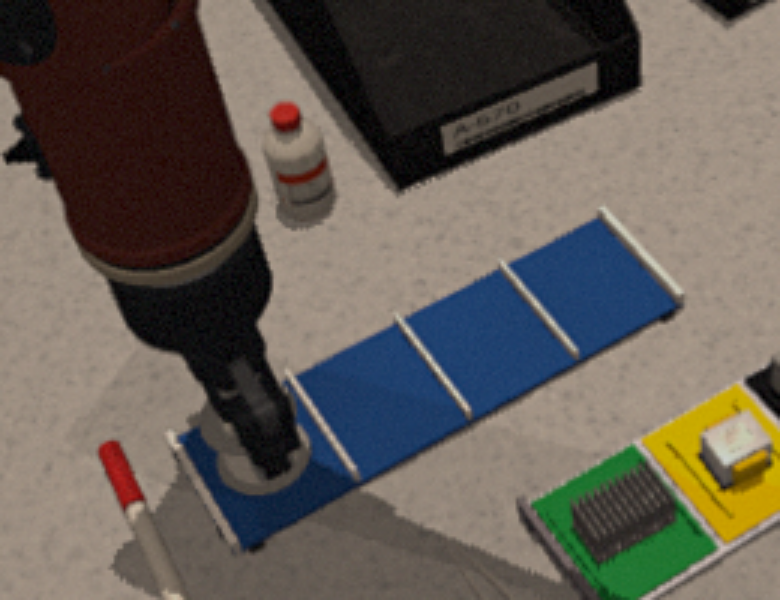

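The reel hangs inside the leftmost pocket, at about crop (265,450). I'll set it down and release.

{"fn": "jog_arm", "kwargs": {
  "commands": [
    [-0.01, 0, 0.03, 0, 0, 0, 1],
    [-0.01, 0, 0.03, 0, 0, 0, 1],
    [-0.01, 0, 0.03, 0, 0, 0, 1]
  ]
}}

```text
t: 7.02
position: [0.6006, 0.2047, 0.1989]
tool_rot: [3.139, -0.001, 1.629]
contact_force: [1.4, 0.7, 3.7]
opening: 0.585
gripper_force: 63.4
```

{"fn": "jog_arm", "kwargs": {
  "commands": [
    [0, 0, 0, 0, 0, 0, 0.2],
    [0, 0, 0, 0, 0, 0, 0],
    [0, 0, 0, 0, 0, 0, 0],
    [0, 0, 0, 0, 0, 0, 0],
    [0, 0, 0, 0, 0, 0, 0],
    [0, 0, 0, 0, 0, 0, 0],
    [0, 0, 0, 0, 0, 0, 0],
    [0, 0, -0.1, 0, 0, 0, 0],
    [0, 0, -0.3, 0, 0, 0, 0],
    [0, 0, -0.6, 0, 0, 0, 0],
    [0, 0, -0.8, 0, 0, 0, 0],
    [0, 0, -0.8, 0, 0, 0, 0]
  ]
}}

```text
t: 8.02
position: [0.6011, 0.2054, 0.2835]
tool_rot: [3.134, -0.002, 1.629]
contact_force: [1.3, 0.3, 1.1]
opening: 1.003
gripper_force: 0.0
```

```bash
python3 -c "
from h import *
go(.4593,-.0957,.28,1.618)"
```

```text
t 8.02 shift [-2.924 -1.591  0.018] turn [ 0.007 -0.002  0.01 ] open 1.003 pos [0.6011 0.2054 0.2835]
```

{"fn": "jog_arm", "kwargs": {
  "commands": [
    [-1, -0.54, 0, 0, 0, 0, 0],
    [-1, -0.54, 0, 0, 0, 0, 0],
    [-1, -0.54, 0, 0, 0, 0, 0],
    [-1, -0.54, 0, 0, 0, 0, 0]
  ]
}}

```text
t: 8.35
position: [0.5503, 0.095, 0.2773]
tool_rot: [-3.139, 0.004, 1.622]
contact_force: [1.5, 0.8, -0.3]
opening: 1.004
gripper_force: 0.0
```

{"fn": "jog_arm", "kwargs": {
  "commands": [
    [-1, -0.54, 0, 0, 0, 0, 0],
    [-1, -0.54, 0, 0, 0, 0, 0],
    [-1, -0.54, 0, 0, 0, 0, 0],
    [-1, -0.54, 0, 0, 0, 0, 0]
  ]
}}

```text
t: 8.68
position: [0.5015, -0.0076, 0.2775]
tool_rot: [-3.139, 0.003, 1.622]
contact_force: [0.5, -0.5, 0.2]
opening: 0.996
gripper_force: 0.0
```

{"fn": "jog_arm", "kwargs": {
  "commands": [
    [-0.92, -0.51, 0, 0, 0, 0.01, 0],
    [-0.92, -0.51, 0, 0, 0, 0.01, 0],
    [-0.92, -0.51, 0, 0, 0, 0.01, 0],
    [-0.92, -0.51, 0, 0, 0, 0.01, 0],
    [-0.92, -0.51, 0, 0, 0, 0.01, 0],
    [-0.92, -0.51, 0, 0, 0, 0.01, 0]
  ]
}}

```text
t: 9.18
position: [0.4584, -0.0956, 0.2781]
tool_rot: [3.141, -0.0, 1.619]
contact_force: [0.5, -0.7, -0.4]
opening: 1.003
gripper_force: 0.0
```

```bash
python3 - <<'E'
from h import *
go(.4593,-.0957,.187,1.618);print(sense()['qpos'])
d=imaging.snapshot('top'); cv2.imwrite('pics/d.png',cv2.resize(d['frame'][160:320,170:430,::-1],None,fx=3,fy=3))
E
```

```text
t 9.18 shift [-0.002  0.008  0.911] turn [ 0.001 -0.     0.001] open 1.003 pos [ 0.4584 -0.0956  0.2781]
[ 0.60515142  0.11149717 -0.51676382  2.02287981  0.0641751   1.02187063
  0.10555303]
```

View pics/d.png

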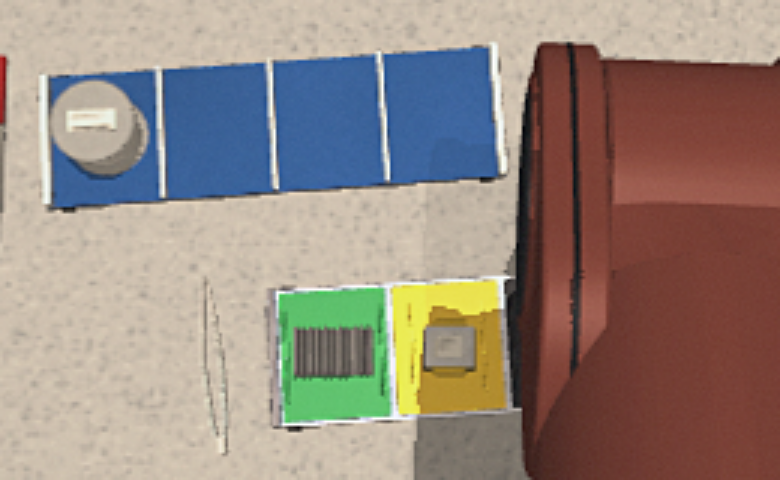

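The reel stands in the left pocket, with its base near crop (115,140). Carton next.

{"fn": "jog_arm", "kwargs": {
  "commands": [
    [0, 0.01, 0.3, 0, 0, 0, 0],
    [0, 0.01, 0.6, 0, 0, 0, 0],
    [0, 0.01, 0.8, 0, 0, 0, 0],
    [0, 0.01, 0.93, 0, 0, 0, 0],
    [0, 0.01, 0.93, 0, 0, 0, 0],
    [0, 0.01, 0.93, 0, 0, 0, 0]
  ]
}}

```text
t: 9.73
position: [0.4593, -0.0951, 0.1845]
tool_rot: [-3.14, -0.001, 1.62]
contact_force: [-0.5, 0.2, 0.5]
opening: 1.0
gripper_force: 0.0
```

{"fn": "jog_arm", "kwargs": {
  "commands": [
    [0, 0, 0, 0, 0, 0, 1],
    [0, 0, 0, 0, 0, 0, 1],
    [0, 0, 0, 0, 0, 0, 1],
    [0, 0, 0, 0, 0, 0, 1],
    [0, 0, 0, 0, 0, 0, 1],
    [0, 0, 0, 0, 0, 0, 1],
    [0, 0, 0, 0, 0, 0, 1],
    [0, 0, 0, 0, 0, 0, 1]
  ]
}}

```text
t: 10.4
position: [0.4599, -0.096, 0.1864]
tool_rot: [3.139, 0.001, 1.619]
contact_force: [-0.6, 1.2, 7.2]
opening: 0.718
gripper_force: 64.2
```

{"fn": "jog_arm", "kwargs": {
  "commands": [
    [0, 0, -0.1, 0, 0, 0, 1],
    [0, 0, -0.3, 0, 0, 0, 1],
    [0, 0, -0.6, 0, 0, 0, 1],
    [0, 0, -0.8, 0, 0, 0, 1],
    [0, 0, -0.8, 0, 0, 0, 1],
    [0, 0, -0.8, 0, 0, 0, 1]
  ]
}}

```text
t: 10.9
position: [0.4596, -0.0964, 0.2668]
tool_rot: [3.138, 0.002, 1.618]
contact_force: [-0.1, -0.1, -1.4]
opening: 0.714
gripper_force: 64.6
```

```bash
python3 - <<'E'
from h import *
go(.6040,.1295,.26,1.626)
d=imaging.snapshot('scene'); cv2.imwrite('pics/e.png',cv2.resize(d['frame'][120:320,240:500,::-1],None,fx=3,fy=3))
E
```

```text
t 10.9 shift [2.188 1.549 0.07 ] turn [ 0.003  0.002 -0.008] open 0.714 pos [ 0.4596 -0.0964  0.2668]
```

View pics/e.png

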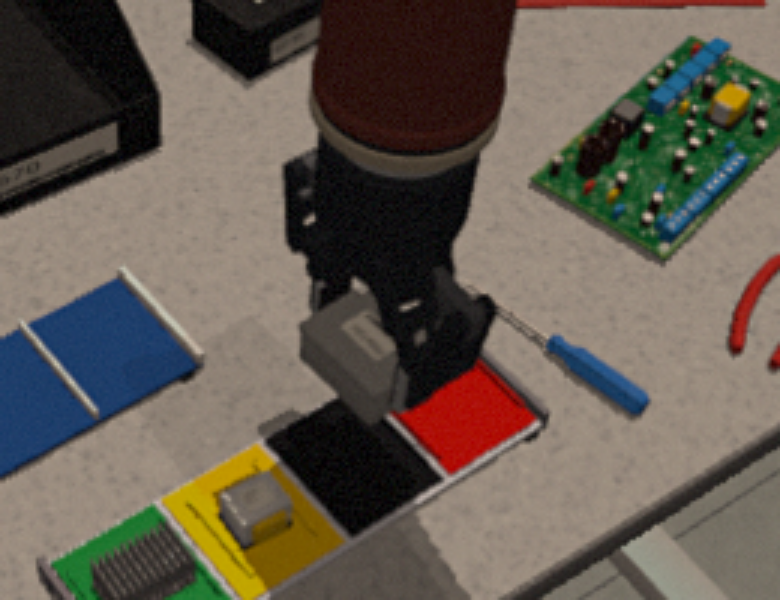

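The carton is held level at crop (360,345). I'll carry it to the second blue pocket from the left.

{"fn": "jog_arm", "kwargs": {
  "commands": [
    [0.2, 0.14, 0, 0, 0, 0, 1],
    [0.5, 0.35, 0, 0, 0, 0, 1],
    [0.8, 0.56, 0, 0, 0, 0, 1],
    [1, 0.7, 0, 0, 0, 0, 1]
  ]
}}

```text
t: 11.28
position: [0.525, 0.0097, 0.2642]
tool_rot: [-3.141, -0.001, 1.62]
contact_force: [0.6, -0.0, -0.1]
opening: 0.714
gripper_force: 64.6
```

{"fn": "jog_arm", "kwargs": {
  "commands": [
    [0.3, 0.21, 0, 0, 0, 0, 1],
    [0.6, 0.42, 0, 0, 0, 0, 1],
    [0.9, 0.63, 0, 0, 0, 0, 1],
    [1, 0.7, 0, 0, 0, 0, 1]
  ]
}}

```text
t: 11.62
position: [0.5903, 0.1153, 0.2639]
tool_rot: [-3.141, -0.003, 1.623]
contact_force: [-0.7, 1.7, 0.5]
opening: 0.719
gripper_force: 64.6
```

{"fn": "jog_arm", "kwargs": {
  "commands": [
    [0.1, 0.07, 0, 0, 0, 0, 1],
    [0.19, 0.15, 0, 0, 0, -0.01, 1],
    [0.19, 0.15, 0, 0, 0, -0.01, 1],
    [0.19, 0.15, 0, 0, 0, -0.01, 1],
    [0.19, 0.15, 0, 0, 0, -0.01, 1]
  ]
}}

```text
t: 12.03
position: [0.6033, 0.1285, 0.2645]
tool_rot: [-3.141, 0.001, 1.627]
contact_force: [0.1, -0.2, -0.4]
opening: 0.715
gripper_force: 64.6
```

```bash
python3 -c "
from h import *
go(.6040,.1295,.186,1.626)"
```

```text
t 12.03 shift [0.011 0.008 0.785] turn [-0.001  0.001  0.001] open 0.715 pos [0.6033 0.1285 0.2645]
```

{"fn": "jog_arm", "kwargs": {
  "commands": [
    [0.01, 0.01, 0.2, 0, 0, 0, 1],
    [0.01, 0.01, 0.5, 0, 0, 0, 1],
    [0.01, 0.01, 0.7, 0, 0, 0, 1],
    [0.01, 0.01, 0.78, 0, 0, 0, 1],
    [0.01, 0.01, 0.79, 0, 0, 0, 1],
    [0.01, 0.01, 0.79, 0, 0, 0, 1],
    [0.01, 0.01, 0.79, 0, 0, 0, 1]
  ]
}}

```text
t: 12.62
position: [0.6049, 0.1306, 0.187]
tool_rot: [3.14, -0.0, 1.628]
contact_force: [0.1, 0.0, -0.1]
opening: 0.717
gripper_force: 64.4
```

```bash
python3 - <<'E'
from h import *
go(.6040,.1295,.183,1.626)
d=imaging.snapshot('scene'); cv2.imwrite('pics/f.png',cv2.resize(d['frame'][140:340,100:360,::-1],None,fx=3,fy=3))
E
```

```text
t 12.62 shift [-0.011 -0.01   0.04 ] turn [ 0.002 -0.     0.002] open 0.717 pos [0.6049 0.1306 0.187 ]
```

View pics/f.png

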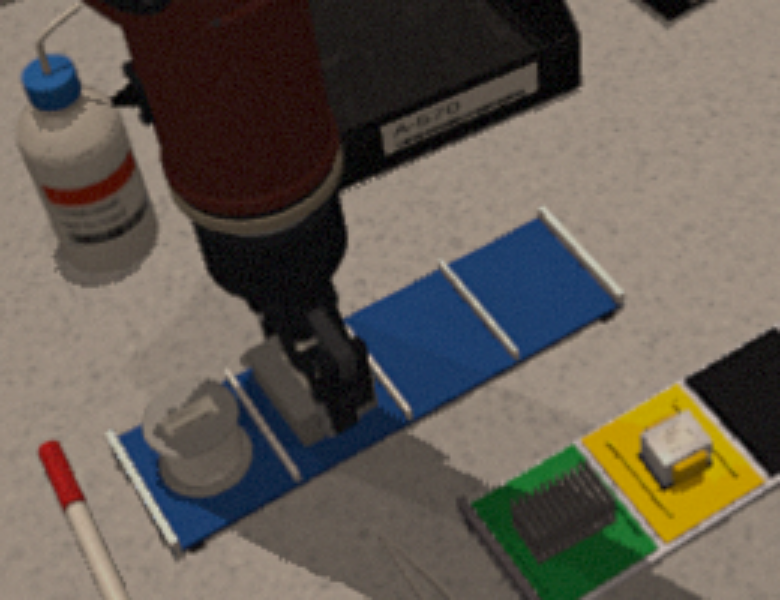

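The carton hangs in the second pocket at about crop (310,390), clear of the reel. I'll set it down and release.

{"fn": "jog_arm", "kwargs": {
  "commands": [
    [-0.01, -0.01, 0.03, 0, 0, 0, 1],
    [-0.01, -0.01, 0.035, 0, 0, 0, 1],
    [-0.01, -0.01, 0.035, 0, 0, 0, 1]
  ]
}}

```text
t: 12.92
position: [0.604, 0.1298, 0.1834]
tool_rot: [3.14, 0.0, 1.628]
contact_force: [-0.6, -1.3, 6.0]
opening: 0.717
gripper_force: 64.9
```

{"fn": "jog_arm", "kwargs": {
  "commands": [
    [0, 0, 0, 0, 0, 0, 0.2],
    [0, 0, 0, 0, 0, 0, 0],
    [0, 0, 0, 0, 0, 0, 0],
    [0, 0, 0, 0, 0, 0, 0],
    [0, 0, 0, 0, 0, 0, 0],
    [0, 0, 0, 0, 0, 0, 0],
    [0, 0, 0, 0, 0, 0, 0],
    [0, 0, -0.1, 0, 0, 0, 0],
    [0, 0, -0.3, 0, 0, 0, 0],
    [0, 0, -0.6, 0, 0, 0, 0],
    [0, 0, -0.9, 0, 0, 0, 0],
    [0, 0, -0.9, 0, 0, 0, 0]
  ]
}}

```text
t: 13.92
position: [0.6052, 0.1309, 0.2792]
tool_rot: [3.133, -0.001, 1.629]
contact_force: [0.9, 0.8, 1.4]
opening: 0.999
gripper_force: 0.0
```

```bash
python3 -c "
from h import *
go(.4559,-.0217,.275,1.618)"
```

```text
t 13.92 shift [-1.437 -1.579  0.026] turn [ 0.008 -0.001  0.011] open 0.999 pos [0.6052 0.1309 0.2792]
```

{"fn": "jog_arm", "kwargs": {
  "commands": [
    [-0.8, -0.9, 0, 0, 0, 0, 0],
    [-0.8, -0.9, 0, 0, 0, 0, 0],
    [-0.8, -0.9, 0, 0, 0, 0, 0],
    [-0.8, -0.9, 0, 0, 0, 0, 0]
  ]
}}

```text
t: 14.25
position: [0.5144, 0.0396, 0.2717]
tool_rot: [-3.138, 0.004, 1.624]
contact_force: [2.0, -0.4, -0.5]
opening: 1.001
gripper_force: 0.0
```

{"fn": "jog_arm", "kwargs": {
  "commands": [
    [-0.64, -0.68, 0, 0, 0, 0.01, 0],
    [-0.64, -0.68, 0, 0, 0, 0.01, 0],
    [-0.64, -0.68, 0, 0, 0, 0.01, 0],
    [-0.64, -0.68, 0, 0, 0, 0.01, 0],
    [-0.64, -0.68, 0, 0, 0, 0.01, 0],
    [-0.64, -0.68, 0, 0, 0, 0.01, 0]
  ]
}}

```text
t: 14.75
position: [0.4548, -0.0223, 0.2729]
tool_rot: [3.14, -0.0, 1.619]
contact_force: [0.2, 0.4, 0.1]
opening: 1.004
gripper_force: 0.0
```

```bash
python3 - <<'E'
from h import *
go(.4559,-.0217,.185,1.618);print(sense()['qpos'])
d=imaging.snapshot('top'); cv2.imwrite('pics/g.png',cv2.resize(d['frame'][160:320,170:430,::-1],None,fx=3,fy=3))
E
```

```text
t 14.75 shift [0.005 0.01  0.879] turn [ 0.001 -0.     0.001] open 1.004 pos [ 0.4548 -0.0223  0.2729]
[ 0.5274632   0.09745676 -0.59577518  2.05303087  0.0645144   1.00726206
 -0.05218562]
```

View pics/g.png

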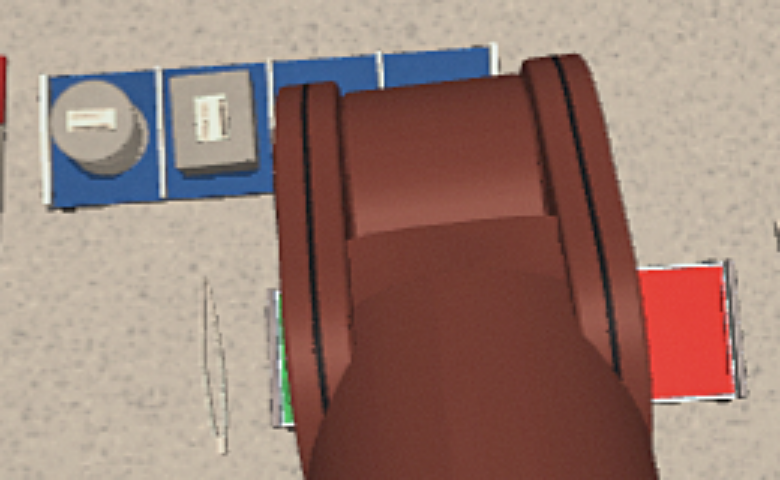

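The reel and carton are both in place, at crop (105,130) and (215,120). Transformer next.

{"fn": "jog_arm", "kwargs": {
  "commands": [
    [0, 0.01, 0.3, 0, 0, 0, 0],
    [0, 0.01, 0.6, 0, 0, 0, 0],
    [0, 0.01, 0.8, 0, 0, 0, 0],
    [0, 0.01, 0.88, 0, 0, 0, 0],
    [0, 0.01, 0.88, 0, 0, 0, 0],
    [0, 0.01, 0.88, 0, 0, 0, 0]
  ]
}}

```text
t: 15.3
position: [0.4557, -0.0223, 0.1847]
tool_rot: [-3.142, -0.001, 1.619]
contact_force: [0.3, -0.5, 0.8]
opening: 0.998
gripper_force: 0.0
```

{"fn": "jog_arm", "kwargs": {
  "commands": [
    [0, 0, 0, 0, 0, 0, 1],
    [0, 0, 0, 0, 0, 0, 1],
    [0, 0, 0, 0, 0, 0, 1],
    [0, 0, 0, 0, 0, 0, 1],
    [0, 0, 0, 0, 0, 0, 1],
    [0, 0, 0, 0, 0, 0, 1],
    [0, 0, 0, 0, 0, 0, 1],
    [0, 0, 0, 0, 0, 0, 1],
    [0, 0, 0, 0, 0, 0, 1],
    [0, 0, 0, 0, 0, 0, 1]
  ]
}}

```text
t: 16.13
position: [0.4555, -0.0231, 0.1853]
tool_rot: [3.14, 0.001, 1.618]
contact_force: [-3.4, 0.0, 9.3]
opening: 0.403
gripper_force: 59.4
```

{"fn": "jog_arm", "kwargs": {
  "commands": [
    [0, 0, -0.1, 0, 0, 0, 1],
    [0, 0, -0.3, 0, 0, 0, 1],
    [0, 0, -0.6, 0, 0, 0, 1],
    [0, 0, -0.8, 0, 0, 0, 1],
    [0, 0, -0.8, 0, 0, 0, 1],
    [0, 0, -0.8, 0, 0, 0, 1]
  ]
}}

```text
t: 16.63
position: [0.4555, -0.0231, 0.2657]
tool_rot: [3.139, 0.001, 1.618]
contact_force: [0.7, -0.3, -0.9]
opening: 0.407
gripper_force: 60.1
```

```bash
python3 - <<'E'
from h import *
go(.6080,.0557,.26,1.626)
d=imaging.snapshot('scene'); cv2.imwrite('pics/i.png',cv2.resize(d['frame'][140:340,220:480,::-1],None,fx=3,fy=3))
E
```

```text
t 16.63 shift [0.715 1.561 0.061] turn [ 0.003  0.001 -0.008] open 0.407 pos [ 0.4555 -0.0231  0.2657]
```

View pics/i.png

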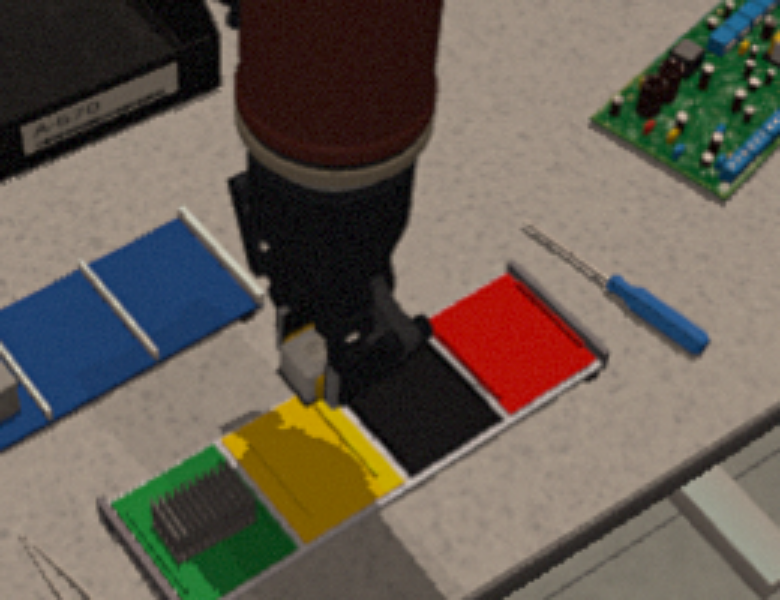

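The transformer is held at crop (305,365). I'll move it to the third pocket from the left.

{"fn": "jog_arm", "kwargs": {
  "commands": [
    [0.12, 0.25, 0, 0, 0, 0, 1],
    [0.27, 0.55, 0, 0, 0, 0, 1],
    [0.4, 0.8, 0, 0, 0, 0, 1],
    [0.4, 0.8, 0, 0, 0, 0, 1]
  ]
}}

```text
t: 17.02
position: [0.5359, 0.0236, 0.2633]
tool_rot: [3.141, -0.003, 1.621]
contact_force: [-1.2, 1.0, -1.3]
opening: 0.408
gripper_force: 60.2
```

{"fn": "jog_arm", "kwargs": {
  "commands": [
    [0.15, 0.35, 0, 0, 0, 0, 1],
    [0.32, 0.6, 0, 0, 0, -0.01, 1],
    [0.32, 0.76, 0, 0, 0, -0.01, 1],
    [0.32, 0.76, 0, 0, 0, -0.01, 1],
    [0.32, 0.76, 0, 0, 0, -0.01, 1],
    [0.32, 0.76, 0, 0, 0, -0.01, 1]
  ]
}}

```text
t: 17.52
position: [0.6066, 0.056, 0.263]
tool_rot: [-3.139, 0.0, 1.629]
contact_force: [0.1, -1.7, -1.4]
opening: 0.405
gripper_force: 60.3
```

{"fn": "jog_arm", "kwargs": {
  "commands": [
    [0, 0, 0.2, 0, 0, 0, 1],
    [0, 0, 0.5, 0, 0, 0, 1],
    [0, 0, 0.7, 0, 0, 0, 1],
    [0, 0, 0.76, 0, 0, 0, 1],
    [0, 0, 0.76, 0, 0, 0, 1],
    [0, 0, 0.76, 0, 0, 0, 1]
  ]
}}

```text
t: 18.02
position: [0.6074, 0.0561, 0.189]
tool_rot: [3.141, 0.0, 1.628]
contact_force: [-0.0, 0.7, -0.9]
opening: 0.405
gripper_force: 60.3
```

```bash
python3 -c "
from h import *
go(.6080,.0557,.1823,1.626)"
```

```text
t 18.02 shift [-0.005  0.006  0.067] turn [0.    0.    0.002] open 0.405 pos [0.6074 0.0561 0.189 ]
```

{"fn": "jog_arm", "kwargs": {
  "commands": [
    [0, 0, 0.04, 0, 0, 0, 1],
    [0, 0, 0.065, 0, 0, 0, 1],
    [0, 0, 0.065, 0, 0, 0, 1],
    [0, 0, 0.065, 0, 0, 0, 1]
  ]
}}

```text
t: 18.35
position: [0.6078, 0.0563, 0.1824]
tool_rot: [3.14, 0.0, 1.629]
contact_force: [0.9, -0.2, 0.6]
opening: 0.407
gripper_force: 60.4
```

{"fn": "jog_arm", "kwargs": {
  "commands": [
    [0, 0, 0, 0, 0, 0, 0.4],
    [0, 0, 0, 0, 0, 0, 0],
    [0, 0, 0, 0, 0, 0, 0],
    [0, 0, 0, 0, 0, 0, 0],
    [0, 0, 0, 0, 0, 0, 0],
    [0, 0, 0, 0, 0, 0, 0],
    [0, 0, 0, 0, 0, 0, 0],
    [0, 0, 0, 0, 0, 0, 0],
    [0, 0, -0.1, 0, 0, 0, 0],
    [0, 0, -0.3, 0, 0, 0, 0],
    [0, 0, -0.6, 0, 0, 0, 0],
    [0, 0, -0.9, 0, 0, 0, 0],
    [0, 0, -0.9, 0, 0, 0, 0]
  ]
}}

```text
t: 19.43
position: [0.6093, 0.0572, 0.2786]
tool_rot: [3.133, -0.0, 1.629]
contact_force: [2.1, 0.1, 0.5]
opening: 1.0
gripper_force: 0.0
```

```bash
python3 -c "
from h import *
go(.4524,.0522,.275,1.618)"
```

```text
t 19.43 shift [ 0.042 -1.57   0.023] turn [ 0.008 -0.     0.01 ] open 1.0 pos [0.6093 0.0572 0.2786]
```

{"fn": "jog_arm", "kwargs": {
  "commands": [
    [0.02, -0.9, 0, 0, 0, 0, 0],
    [0.02, -0.9, 0, 0, 0, 0, 0],
    [0.02, -0.9, 0, 0, 0, 0, 0],
    [0.02, -0.9, 0, 0, 0, 0, 0]
  ]
}}

```text
t: 19.77
position: [0.515, 0.0531, 0.272]
tool_rot: [-3.141, 0.002, 1.629]
contact_force: [1.9, -0.9, 0.3]
opening: 0.999
gripper_force: 0.0
```

{"fn": "jog_arm", "kwargs": {
  "commands": [
    [0.02, -0.66, 0, 0, 0, 0.01, 0],
    [0.02, -0.66, 0, 0, 0, 0.01, 0],
    [0.02, -0.66, 0, 0, 0, 0.01, 0],
    [0.02, -0.66, 0, 0, 0, 0.01, 0],
    [0.02, -0.66, 0, 0, 0, 0.01, 0],
    [0.02, -0.66, 0, 0, 0, 0.01, 0]
  ]
}}

```text
t: 20.27
position: [0.4527, 0.0513, 0.2723]
tool_rot: [3.14, -0.001, 1.618]
contact_force: [-0.1, 0.2, 0.2]
opening: 0.997
gripper_force: 0.0
```

```bash
python3 - <<'E'
from h import *
go(.4524,.0522,.186,1.618);print(sense()['qpos'])
d=imaging.snapshot('scene'); cv2.imwrite('pics/j.png',cv2.resize(d['frame'][150:350,130:390,::-1],None,fx=3,fy=3))
E
```

```text
t 20.27 shift [ 0.008 -0.004  0.863] turn [ 0.001 -0.001  0.   ] open 0.997 pos [0.4527 0.0513 0.2723]
[ 0.43948333  0.10699307 -0.67345706  2.05001073  0.07853154  1.00760983
 -0.22565724]
```

View pics/j.png

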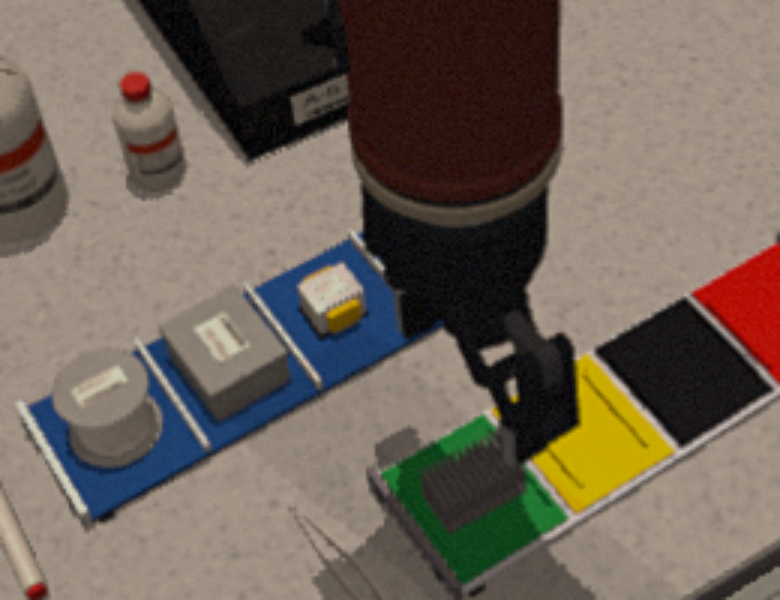

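Three parts stand in their pockets: the reel (105,410), carton (230,355) and transformer (335,300). The heatsink is last.

{"fn": "jog_arm", "kwargs": {
  "commands": [
    [0.01, 0, 0.3, 0, 0, 0, 0],
    [0.01, 0, 0.6, 0, 0, 0, 0],
    [0.01, 0, 0.8, 0, 0, 0, 0],
    [0.01, 0, 0.86, 0, 0, 0, 0],
    [0.01, 0, 0.86, 0, 0, 0, 0],
    [0.01, 0, 0.86, 0, 0, 0, 0]
  ]
}}

```text
t: 20.82
position: [0.4522, 0.0525, 0.1863]
tool_rot: [3.141, -0.001, 1.618]
contact_force: [-0.8, 0.2, 0.1]
opening: 1.0
gripper_force: 0.0
```

{"fn": "jog_arm", "kwargs": {
  "commands": [
    [0, 0, 0, 0, 0, 0, 1],
    [0, 0, 0, 0, 0, 0, 1],
    [0, 0, 0, 0, 0, 0, 1],
    [0, 0, 0, 0, 0, 0, 1],
    [0, 0, 0, 0, 0, 0, 1],
    [0, 0, 0, 0, 0, 0, 1],
    [0, 0, 0, 0, 0, 0, 1],
    [0, 0, 0, 0, 0, 0, 1],
    [0, 0, 0, 0, 0, 0, 1],
    [0, 0, 0, 0, 0, 0, 1]
  ]
}}

```text
t: 21.65
position: [0.4519, 0.0522, 0.1866]
tool_rot: [3.141, 0.0, 1.618]
contact_force: [-2.6, -1.0, 8.9]
opening: 0.335
gripper_force: 58.8
```

{"fn": "jog_arm", "kwargs": {
  "commands": [
    [0, 0, -0.1, 0, 0, 0, 1],
    [0, 0, -0.3, 0, 0, 0, 1],
    [0, 0, -0.6, 0, 0, 0, 1],
    [0, 0, -0.8, 0, 0, 0, 1],
    [0, 0, -0.8, 0, 0, 0, 1],
    [0, 0, -0.8, 0, 0, 0, 1]
  ]
}}

```text
t: 22.15
position: [0.4519, 0.0523, 0.2671]
tool_rot: [3.139, 0.001, 1.618]
contact_force: [-0.3, -0.5, -0.8]
opening: 0.34
gripper_force: 59.0
```

```bash
python3 - <<'E'
from h import *
go(.6121,-.0182,.26,1.626)
d=imaging.snapshot('scene'); cv2.imwrite('pics/k.png',cv2.resize(d['frame'][150:350,180:440,::-1],None,fx=3,fy=3))
E
```

```text
t 22.15 shift [-0.78   1.567  0.076] turn [ 0.003  0.001 -0.008] open 0.34 pos [0.4519 0.0523 0.2671]
```

View pics/k.png

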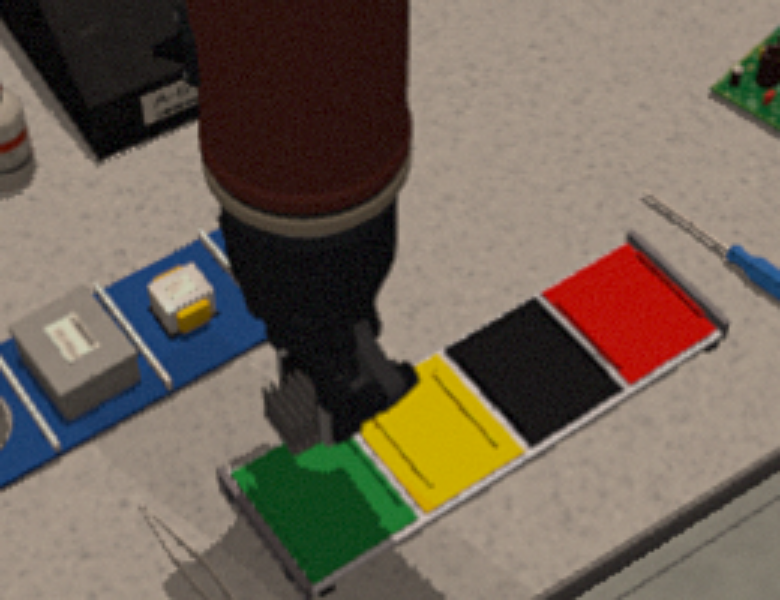

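The heatsink is held at crop (300,410). I'll take it to the rightmost blue pocket.

{"fn": "jog_arm", "kwargs": {
  "commands": [
    [-0.12, 0.25, 0, 0, 0, 0, 1],
    [-0.27, 0.55, 0, 0, 0, 0, 1],
    [-0.4, 0.8, 0, 0, 0, 0, 1],
    [-0.4, 0.8, 0, 0, 0, 0, 1]
  ]
}}

```text
t: 22.53
position: [0.5365, 0.0129, 0.2643]
tool_rot: [-3.142, -0.0, 1.614]
contact_force: [-1.7, 0.1, -0.5]
opening: 0.338
gripper_force: 59.2
```

{"fn": "jog_arm", "kwargs": {
  "commands": [
    [-0.15, 0.35, 0, 0, 0, 0, 1],
    [-0.3, 0.6, 0, 0, 0, -0.01, 1],
    [-0.38, 0.77, 0, 0, 0, -0.01, 1],
    [-0.38, 0.77, 0, 0, 0, -0.01, 1],
    [-0.38, 0.77, 0, 0, 0, -0.01, 1],
    [-0.38, 0.77, 0, 0, 0, -0.01, 1]
  ]
}}

```text
t: 23.03
position: [0.6112, -0.0176, 0.2644]
tool_rot: [-3.139, -0.001, 1.629]
contact_force: [-0.1, -0.1, -1.4]
opening: 0.338
gripper_force: 59.3
```

```bash
python3 -c "
from h import *
go(.6121,-.0182,.1836,1.626)"
```

```text
t 23.03 shift [-0.008  0.011  0.808] turn [-0.002 -0.001  0.003] open 0.338 pos [ 0.6112 -0.0176  0.2644]
```

{"fn": "jog_arm", "kwargs": {
  "commands": [
    [-0.01, 0.01, 0.2, 0, 0, 0, 1],
    [-0.01, 0.01, 0.5, 0, 0, 0, 1],
    [-0.01, 0.01, 0.7, 0, 0, 0, 1],
    [-0.01, 0.01, 0.76, 0, 0, 0, 1],
    [-0.01, 0.01, 0.76, 0, 0, 0, 1],
    [-0.01, 0.01, 0.76, 0, 0, 0, 1]
  ]
}}

```text
t: 23.53
position: [0.6129, -0.0186, 0.1905]
tool_rot: [3.141, -0.0, 1.629]
contact_force: [0.4, 0.3, -0.3]
opening: 0.339
gripper_force: 59.3
```

```bash
python3 - <<'E'
from h import *
go(.6121,-.0182,.1836,1.626)
d=imaging.snapshot('scene'); cv2.imwrite('pics/l.png',cv2.resize(d['frame'][120:320,180:440,::-1],None,fx=3,fy=3))
E
```

```text
t 23.53 shift [ 0.005 -0.008  0.069] turn [ 0.    -0.     0.003] open 0.339 pos [ 0.6129 -0.0186  0.1905]
```

View pics/l.png

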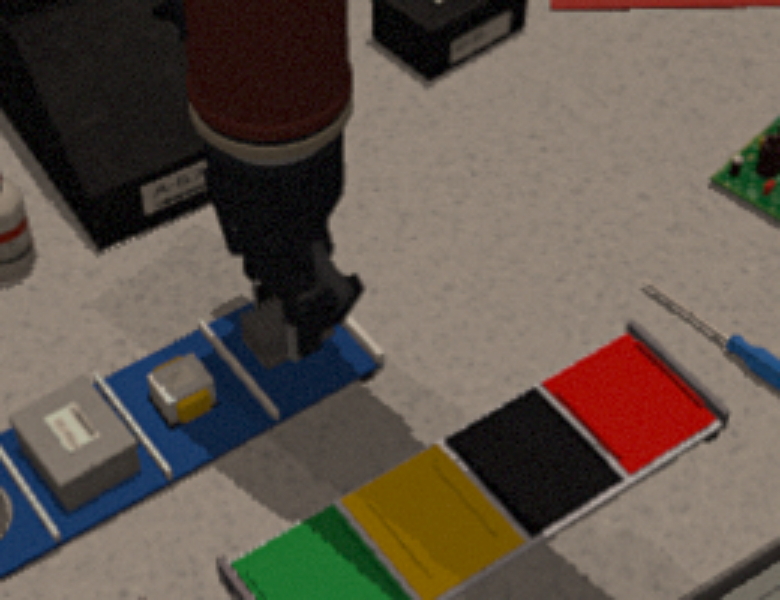

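The heatsink is inside the right pocket at crop (270,330), clear of the divider. I'll set it down, release it and back away.

{"fn": "jog_arm", "kwargs": {
  "commands": [
    [0, 0, 0.04, 0, 0, 0, 1],
    [0, 0, 0.068, 0, 0, 0, 1],
    [0, 0, 0.068, 0, 0, 0, 1],
    [0, 0, 0.068, 0, 0, 0, 1]
  ]
}}

```text
t: 23.92
position: [0.6136, -0.0192, 0.1837]
tool_rot: [3.14, 0.0, 1.629]
contact_force: [1.2, -0.0, 2.2]
opening: 0.334
gripper_force: 59.4
```

{"fn": "jog_arm", "kwargs": {
  "commands": [
    [0, 0, 0, 0, 0, 0, 0.4],
    [0, 0, 0, 0, 0, 0, 0],
    [0, 0, 0, 0, 0, 0, 0],
    [0, 0, 0, 0, 0, 0, 0],
    [0, 0, 0, 0, 0, 0, 0],
    [0, 0, 0, 0, 0, 0, 0],
    [0, 0, 0, 0, 0, 0, 0],
    [0, 0, 0, 0, 0, 0, 0],
    [0, 0, -0.1, 0, 0, 0, 0],
    [0, 0, -0.3, 0, 0, 0, 0],
    [0, 0, -0.6, 0, 0, 0, 0],
    [0, 0, -0.9, 0, 0, 0, 0],
    [0, 0, -0.9, 0, 0, 0, 0]
  ]
}}

```text
t: 25.0
position: [0.615, -0.0185, 0.2799]
tool_rot: [3.133, 0.001, 1.629]
contact_force: [1.0, 0.5, 0.8]
opening: 1.001
gripper_force: 0.0
```

{"fn": "jog_arm", "kwargs": {
  "commands": [
    [-1, -0.4, -0.4, 0, 0, 0, 0],
    [-1, -0.4, -0.4, 0, 0, 0, 0],
    [-1, -0.4, -0.4, 0, 0, 0, 0],
    [-1, -0.4, -0.4, 0, 0, 0, 0],
    [-1, -0.4, -0.4, 0, 0, 0, 0]
  ]
}}

```text
t: 25.42
position: [0.5786, -0.1236, 0.3143]
tool_rot: [3.14, 0.001, 1.624]
contact_force: [-0.1, 0.1, -0.0]
opening: 1.003
gripper_force: 0.0
```

{"fn": "jog_arm", "kwargs": {
  "commands": [
    [-1, -0.4, 0, 0, 0, 0, 0],
    [-1, -0.4, 0, 0, 0, 0, 0],
    [-1, -0.4, 0, 0, 0, 0, 0],
    [-1, -0.4, 0, 0, 0, 0, 0],
    [-1, -0.4, 0, 0, 0, 0, 0],
    [-1, -0.4, 0, 0, 0, 0, 0],
    [-1, -0.4, 0, 0, 0, 0, 0]
  ]
}}

```text
t: 26.0
position: [0.5456, -0.2212, 0.313]
tool_rot: [3.141, -0.001, 1.632]
contact_force: [0.1, 0.2, -0.1]
opening: 1.006
gripper_force: 0.0
```

```bash
python3 - <<'E'
from h import *
d=imaging.snapshot('top'); a=cv2.resize(d['frame'][160:250,170:370,::-1],None,fx=3.5,fy=3.5)
e=imaging.snapshot('scene'); b=cv2.resize(e['frame'][200:330,130:330,::-1],None,fx=2,fy=2)
b=cv2.copyMakeBorder(b,0,0,0,a.shape[1]-b.shape[1],cv2.BORDER_CONSTANT)
cv2.imwrite('pics/m.png',np.vstack([a,b]))
E
```

```text
(no output)
```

View pics/m.png

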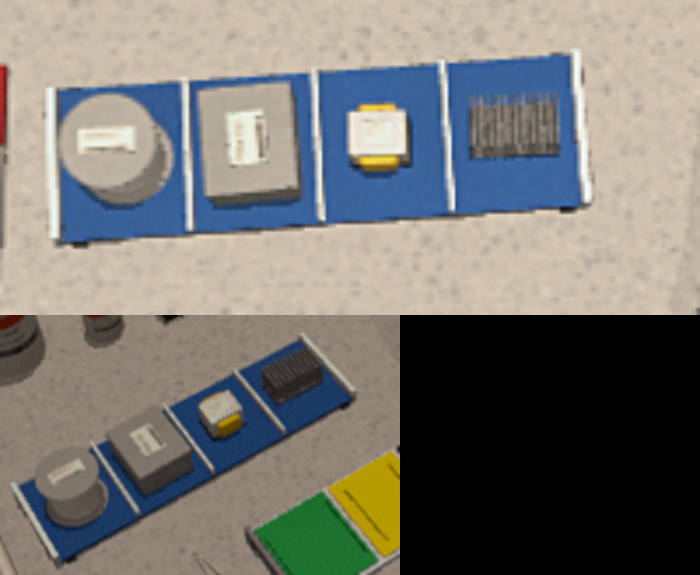

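All four parts stand upright in their pockets in mirrored order. The tops are at crop (108,140), (246,140), (378,133) and (514,126). I'll check the offsets and hand in if they're good.

```bash
python3 - <<'E'
from h import *
from station import workorder
d=imaging.snapshot('top'); ok=True; a=.055
for n,u,v,z,s in (("reel",108,140,.051,.111),("carton",246,140,.039,.037),("transf",378,133,.033,-.037),("heats",514,126,.034,-.111)):
    p=ray(d,[(170+u/3.5,160+v/3.5)],z)[0,:2]-[.606,.0926]
    x=p@[np.cos(a),np.sin(a)]; y=p@[-np.sin(a),np.cos(a)]-s
    print(n,round(x,4),round(y,4)); ok&=abs(x)<.009 and abs(y)<.009
if ok: print(workorder.close_job())
E
```

```text
reel 0.0002 -0.0023
carton -0.0019 -0.0014
transf -0.0015 -0.0002
heats -0.0032 -0.0023
the job is handed in; nothing more can be done
None
```

All four parts are upright in the blue rack in reverse order, left to right reel, carton, transformer, heatsink. Each measured within about 4 mm of its pocket's middle, and I handed the job in at about 26 s; no verdict came back.

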